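# Open the used-blade safe in the papercut workshop

## Task

Open the used-blade pot, the one with the red safety cap: push the cap down against its spring, twist it anticlockwise while it is down until it comes free of its catch, then let go so that it stands popped up. Leave the blue-capped pot alone and do not shove or knock over the glue bottle.

Things in the scene. Friction and masses are not known exactly. Their poses are not given: they have to be found in the camera images.
- red_cap_top (a point): Centre of the red cap's flat top, 130 mm above the table (popped up: 144). Cap: upright round ribbed cylinder, 44 mm diameter, 30 tall; grip its sides from above at any yaw. White pot, red band, fixed to the table, foot 114 wide; the flat shoulder is 55 mm below the cap's top, so fingertips may reach 50 below it. The cap only slides along and turns on the pot's upright axis.
- red_turn (a joint): Turn of the red cap, rad, growing anticlockwise seen from above. Locked: 0 to 0.15 (play), sprung up with 5 N. Pushed down 6 to 10 mm (10 is its stop, 8 N) it is off the catch and turns freely; past about 0.85 it is free and pops up 14 mm if let go; end stop 1.31, so turn about 1.1. White pointer on the cap; red dot on the shoulder: locked, green dot: end of turn.
- blue_cap_top (a point): Centre of the flat top of the blue cap of another safety pot (cleaning fluid): same shape, size and mechanism, but blue cap and blue band. To be left alone.
- glue: White glue bottle with a green cap, loose, 60 mm in diameter and 140 mm tall, standing upright; origin at the centre of its underside, z up. To be left where it stands.
There are look-alikes about, which are no part of the job. Leave any orange or pink look-alike of the part that bears red_cap_top alone.

How it is judged (in metres and radians):
On the way, in this order (a step that is already met when the one before it is completed fails the run):
1. the red cap is pushed down off its catch (height (world z) of red_cap_top below 0.1255 m).
2. the red cap is twisted past its catch (value of joint red_turn above 0.7 rad).
At the end, for the whole second after the job is handed in: The red cap is free of its catch and stands popped up, its top at least 139 mm above the table (9 mm above its locked height) and turned more than 0.7 rad; the glue bottle is upright (height (world z) of red_cap_top above 0.139 m and value of joint red_turn above 0.7 rad and angle between glue's own z axis and vertical below 0.2 rad); the robot touches nothing.
It fails at once if the blue cap is pushed down or opened (moved more than 4 mm) (distance of blue_cap_top from where it was at the start of the episode above 0.004 m).
It fails at once if the glue bottle is shoved more than 30 mm or knocked over (distance of glue from where it was at the start of the episode above 0.03 m or angle between glue's own z axis and vertical above 0.5 rad).
It also fails if it takes over 32 s, if anything falls off the work surface, if the arm or the gripper's body presses on something with over 40 N, if the wrist force passes 120 N, or if a joint passes its speed limit or range.

## Robot

A 6-joint arm with a two-finger parallel gripper is mounted at the origin on the work surface. World frame = base frame: x ahead of the robot, y to its left, z up, the work surface at z = 0. Lengths are in mm, angles in degrees, forces in N, time in s.
With the tool pointing down it reaches from about 350 to 850 mm from the base axis. Payload 8.1 kg.
Tool frame: the origin (TCP) lies at the very end of the fingers, on their centre line; the grasp point (between the pads) lies r.tcp_to_grasp behind it (r.tcp_to_grasp is the distance from the TCP to the grasp point, in mm); z points along the fingers, y is the line along which they close (so a half turn about z gives the same grasp; the last joint's range is limited). The gripper opens to 85 mm and grips with 20 to 120 N. Pads are 22 mm wide; open, the fingers measure 114 mm over their backs; the gripper's body (76 mm by 85 mm) begins 54 mm behind the grasp point. The pads swing forward as they close: fully open they stand 13 mm farther back than shut.
Start: joints at [-77.544, 7.471, 85.268, -0, 87.261, -4.893], TCP at [178.937, -572.701, 231.292] pointing down, gripper open.
Joint ranges: [-169.43, 169.43], [-51.17, 129.36], [1.28, 143.12], [-76.62, 256.62], [0, 156.53], [-152.29, 152.29]. Speed limits (degrees/s): [136.94, 136.94, 159.86, 180, 180, 180].

## Interface

Orientations are given as [roll, pitch, yaw] about the fixed x, y, z axes, in that order (R = Rz(yaw) Ry(pitch) Rx(roll)).
In Python, from bench import r gives the robot as it stands.
- The arm moves only by the shell command python3 -m handwheel 'ROWS' [OPENING] [FORCE]. ROWS is JSON, a list of rows, each a list of 4 numbers: the shift along the tool's x, y, z in m, then the turn about the tool's z in degrees. A call has 1 to 10 rows; each row shifts and turns the commanded pose from where the row before left it, along the tool's axes as they then stand; what a row does not reach is not made up. A row lasts 1/10 s, in which the tool goes at most 50 mm and 8.59 degrees, less where a joint would pass 70% of its speed; a pose out of reach is approached as far as the arm can. A call is refused whole if a number of a shift passes 0.05 or a number of a turn 8.59, either way. A call with a gripper value outside its range is refused whole. OPENING is the finger opening in m, from 0 to 0.0854, set as the call begins (- or left out, the last holds). The fingers move at their own pace and stop on an object; FORCE is the grip in N (left out, the last holds). Time passes only in rows, so rows that do not move let the fingers close. It gives the time, the measured TCP pose, the force, the opening and the grip force at its end, in the units of the state.
- r.sense(): the state, without advancing time (a new reading comes with each control period).
- r.snapshot(name): name is "scene" or "top"; returns the picture (384x512x3 uint8, red, green, blue); there is no depth.
- r.camera_params(name): a dict with "fx", "fy", "cx", "cy" (pixels), "D" ([k1, k2, p1, p2, k3] as OpenCV has them; the pictures are not rectified), "R" (3x3) and "t" (3): a world point X has camera coordinates R X + t. Camera axes: x right, y down, z forward; pixel columns grow to the right and rows downward; lengths in mm; the calibration is good to about 2 mm. A picture is of the moment at which its call begins. camera_params takes no time and is no camera call.
- r.hand_in(): hands the job in; it is judged then, once.
The state is a dict: "time": time; "joint_pos": joint angles; "qd": joint speeds; "joint_efforts": joint torques, N m; "tool_pos": TCP position; "tcp_rot": TCP orientation; "ft_force": force on the tool from outside, world axes, zero at the start; "wrist_torque": the same for the moment, N m; "finger_gap": finger opening in mm; "grip_force": force on a finger pad.
Only numpy, scipy, OpenCV 4.12 (cv2) and the standard library are available. Lean on these libraries where they do the work, as an engineer would, in place of code of your own. Each camera call takes 0.05 s, during which the arm holds its last target. There are 200 camera calls.

## Working session

There is one attempt and no reset: what is moved stays moved. The work goes in short steps, Python scripts to look and compute and a shell command to move; the robot and the scene stay as the last step left them, time stands still between calls to the robot, and variables do not carry over. Pictures are saved under pics/ and viewed, at most 10 in all, crops included, and the job is handed in when it is done.

```bash
mkdir -p pics
python3 - <<'E'
from bench import r
import cv2
for n in("scene","top"):
    cv2.imwrite(f"pics/{n}0.png",r.snapshot(n)[:,:,::-1]); print(r.camera_params(n))
s=r.sense();print(s["tool_pos"],s["tcp_rot"],r.tcp_to_grasp)
E
```

```text
{'fx': 499.5074685086921, 'fy': 499.5074685086921, 'cx': 249.32590818190866, 'cy': 186.5999621400007, 'D': array([-0.02886041,  0.        ,  0.        ,  0.        ,  0.        ]), 'R': array([[-0.23263988,  0.97251328, -0.0098288 ],
       [ 0.75750242,  0.17484917, -0.6289816 ],
       [-0.6099744 , -0.15377154, -0.77735806]]), 't': array([ 168.32447854, -327.20667599, 1710.79867177])}
{'fx': 422.1716470459145, 'fy': 422.1716470459145, 'cx': 261.41453336745474, 'cy': 187.2015654154925, 'D': array([-0.05879602,  0.        ,  0.        ,  0.        ,  0.        ]), 'R': array([[-0.01190818, -0.9996156 ,  0.02503701],
       [-0.9830262 ,  0.00711883, -0.18332706],
       [ 0.18307835, -0.02679512, -0.9827331 ]]), 't': array([-44.83819825, 534.85783971, 947.38909876])}
[ 178.82535985 -572.21657382  230.34231864] [-1.79905025e+02 -9.65092651e-03  1.73483338e+01] 18.700000000000003
```

View pics/scene0.png

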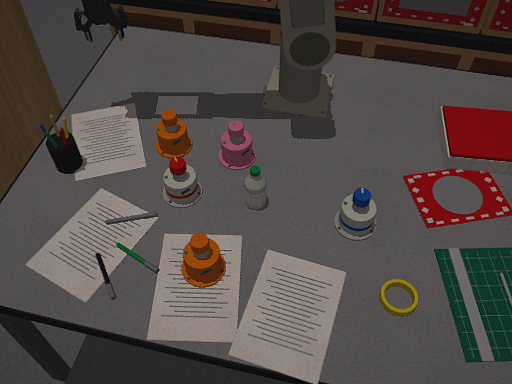

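View pics/top0.png

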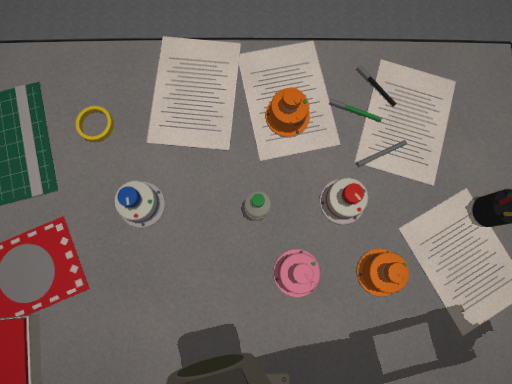

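Candidates (scene / top pixels):
- Red cap on white pot: (178,165) / (354,193).
- Orange look-alikes: (170,118) / (385,272) and (199,242) / (290,105).
- Pink look-alike: (236,130) / (298,272).
- Blue pot: (361,197) / (130,198).

I choose the red cap with the white pot and red band. The glue bottle is at (255,187) / (257,203).

```bash
cat > h.py <<'E'
import numpy as np,cv2
from bench import r
def ray_z(n,uv,z):
    c=r.camera_params(n);K=np.array([[c["fx"],0,c["cx"]],[0,c["fy"],c["cy"]],[0,0,1]])
    p=cv2.undistortPoints(np.array([[uv]],float),K,c["D"])[0,0]
    R=c["R"];o=-R.T@c["t"];d=R.T@np.array([*p,1]);return o+d*(z-o[2])/d[2]
def proj(n,P):
    c=r.camera_params(n);K=np.array([[c["fx"],0,c["cx"]],[0,c["fy"],c["cy"]],[0,0,1]])
    return cv2.projectPoints(np.array(P,float),cv2.Rodrigues(c["R"])[0],c["t"],K,c["D"])[0][:,0]
def circ(x,y,z,rad):
    a=np.linspace(0,2*np.pi,24);return np.c_[x+rad*np.cos(a),y+rad*np.sin(a),0*a+z]
E
python3 - <<'E'
from h import *
from scipy.optimize import minimize
I={n:cv2.imread(f"pics/{n}0.png") for n in("scene","top")}
B={"top":(325,165,60,60),"scene":(150,145,60,60)}
M={}
for n in I:
    h=cv2.cvtColor(I[n],cv2.COLOR_BGR2HSV);m=((h[...,0]<6)|(h[...,0]>174))&(h[...,1]>150)&(h[...,2]>70)
    k=np.zeros_like(m);x,y,w,hh=B[n];k[y:y+hh,x:x+w]=1;m=(m&k).astype(np.uint8)
    nl,L,st,ce=cv2.connectedComponentsWithStats(m);i=1+np.argmax(st[1:,4]);print(n,st[i],ce[i])
    m=(L==i).astype(np.uint8);m=cv2.morphologyEx(m,cv2.MORPH_CLOSE,np.ones((5,5)));M[n]=m
def cost(p):
    c=0
    for n in M:
        q=proj(n,np.r_[circ(*p,130,22),circ(*p,100,22)]);hull=cv2.convexHull((q*16).astype(np.int32))
        s=np.zeros(M[n].shape,np.uint8);cv2.fillConvexPoly(s,hull,1,shift=4);c+=(s!=M[n]).sum()
    return c
p0=ray_z("top",(354,193),130)[:2];best=min(((cost((p0[0]+a,p0[1]+b)),p0[0]+a,p0[1]+b) for a in range(-20,21) for b in range(-20,21)))
print(p0,best)
p=best[1:]
print("glue",ray_z("top",(258,200),140),ray_z("scene",(255,170),140))
print("orange",ray_z("top",(397,272),130),"pink",ray_z("top",(304,273),130))
out=[]
for n in I:
    x,y,w,hh=B[n];S=6;im=cv2.resize(I[n][y:y+hh,x:x+w],None,fx=S,fy=S,interpolation=cv2.INTER_CUBIC)
    for z,rad in((130,22),(100,22),(75,20)):
        q=((proj(n,circ(*p,z,rad))-(x,y)+.5)*S).astype(np.int32);cv2.polylines(im,[q],True,(255,255,0),1)
    out.append(im)
cv2.imwrite("pics/c.png",np.hstack(out))
E
```

```text
scene [169 157  16  18 214] [176.92056075 165.48598131]
top [342 184  22  20 309] [352.27508091 193.13592233]Traceback (most recent call last):
  File "<stdin>", line 17, in <module>
  File "<stdin>", line 17, in <genexpr>
  File "<stdin>", line 14, in cost
  File "h.py", line 8, in proj
    c=r.camera_params(n);K=np.array([[c["fx"],0,c["cx"]],[0,c["fy"],c["cy"]],[0,0,1]])
ValueError: time passes only in moves, steps and waits
```

```bash
sed -i 's/c=r.camera_params(n)/c=C[n]/; 2a C={n:r.camera_params(n) for n in("scene","top")}' h.py
cat > fit.py <<'E'
from h import *
I={n:cv2.imread(f"pics/{n}0.png") for n in("scene","top")}
B={"top":(325,165,60,60),"scene":(150,145,60,60)}
M={}
for n in I:
    h=cv2.cvtColor(I[n],cv2.COLOR_BGR2HSV);m=((h[...,0]<6)|(h[...,0]>174))&(h[...,1]>150)&(h[...,2]>50)
    k=np.zeros_like(m);x,y,w,hh=B[n];k[y:y+hh,x:x+w]=1;m=(m&k).astype(np.uint8)
    nl,L,st,ce=cv2.connectedComponentsWithStats(m);i=1+np.argmax(st[1:,4])
    m=(L==i).astype(np.uint8);M[n]=cv2.morphologyEx(m,cv2.MORPH_CLOSE,np.ones((5,5)))
def cost(p,N=("scene","top")):
    c=0
    for n in N:
        q=proj(n,np.r_[circ(*p,130,22),circ(*p,100,22)]);hull=cv2.convexHull((q*16).astype(np.int32))
        s=np.zeros(M[n].shape,np.uint8);cv2.fillConvexPoly(s,hull,1,shift=4);c+=(s!=M[n]).sum()
    return c
p0=ray_z("top",(354,193),130)[:2]
for N in(("scene","top"),("top",),("scene",)):
    best=min(((cost((p0[0]+a,p0[1]+b),N),p0[0]+a,p0[1]+b) for a in range(-16,17) for b in range(-16,17)));print(N,best)
    if len(N)==2:p=best[1:]
print("glue",ray_z("top",(258,200),140),ray_z("scene",(255,170),140))
print("orange",ray_z("top",(397,272),130),"pink",ray_z("top",(304,273),130))
out=[]
for n in I:
    x,y,w,hh=B[n];S=6;im=cv2.resize(I[n][y:y+hh,x:x+w],None,fx=S,fy=S,interpolation=cv2.INTER_CUBIC)
    for z,rad in((130,22),(100,22)):
        q=((proj(n,circ(*p,z,rad))-(x,y)+.5)*S).astype(np.int32);cv2.polylines(im,[q],True,(255,255,0),1)
    out.append(im)
cv2.imwrite("pics/c.png",np.hstack(out))
E
python3 fit.py
```

```text
('scene', 'top') (np.int64(129), np.float64(506.1659987284562), np.float64(-250.7743669182826))
('top',) (np.int64(68), np.float64(506.1659987284562), np.float64(-248.7743669182826))
('scene',) (np.int64(52), np.float64(509.1659987284562), np.float64(-249.7743669182826))
glue [489.92085569 -39.89817331 140.        ] [499.56599509 -36.9439811  140.        ]
orange [ 334.05591924 -333.91414745  130.        ] pink [ 335.41643249 -135.14013145  130.        ]
```

View pics/c.png

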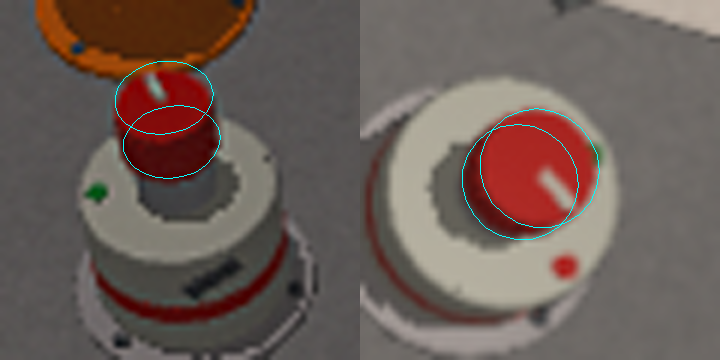

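The crop shows the red cap (scene crop centre ~(165,120), top crop ~(540,170)) on a white pot with a red band, and the fitted outline matches. The cap is at about (507, -249.5). Next I move above it at the current yaw.

```bash
python3 -m handwheel '[[0.02,-0.01,0,0],[0.041,-0.021,0,0],[0.043,-0.022,0,0],[0.043,-0.022,0,0],[0.043,-0.022,0,0],[0.043,-0.022,0,0],[0.043,-0.022,0,0],[0.043,-0.022,0,0],[0.043,-0.022,0,0],[0.03,-0.015,0,0]]' 0.0854 80
python3 -m handwheel '[[0.017,-0.010,0,0],[0,0,0,0],[0,0,0,0]]'
python3 - <<'E'
from h import *
s=r.sense();print(s["tool_pos"],s["tcp_rot"],s["ft_force"])
R=cv2.Rodrigues(np.zeros(3))[0]
from scipy.spatial.transform import Rotation as Q
print(Q.from_euler("xyz",s["tcp_rot"],degrees=True).inv().apply(np.array([507,-249.5,95])-s["tool_pos"]))
E
```

```text
time: 1.1
tool_pos: [495.0, -262.2, 230.9]
tcp_rot: [-179.9, -0.0, 17.4]
ft_force: [0.1, -1.0, -0.2]
finger_gap: 85.5
grip_force: 0.0
time: 1.4
tool_pos: [506.4, -250.1, 230.7]
tcp_rot: [-180.0, 0.1, 17.4]
ft_force: [-1.0, -0.6, -0.0]
finger_gap: 85.2
grip_force: 0.0
[ 506.43164949 -250.07757156  230.74098763] [-1.79968442e+02  6.02433465e-02  1.74132185e+01] [-1.03971049 -0.63794473 -0.00704659]
[  0.85787208  -0.30625151 135.74034993]
```

```bash
python3 -m handwheel '[[0.001,0,0.015,0],[0,0,0.03,0],[0,0,0.03,0],[0,0,0.03,0],[0,0,0.02,0],[0,0,0.011,0],[0,0,0,0],[0,0,0,0]]'
python3 - <<'E'
from h import *
n="scene";a=r.snapshot(n)[:,:,::-1];b=r.snapshot("top")[:,:,::-1]
f=lambda i,x,y:cv2.resize(i[y:y+80,x:x+80],(400,400),interpolation=cv2.INTER_CUBIC)
cv2.imwrite("pics/d.png",np.hstack([f(a,138,120),f(b,310,155)]))
E
```

```text
time: 2.2
tool_pos: [507.7, -250.6, 95.8]
tcp_rot: [180.0, -0.0, 17.3]
ft_force: [0.5, 0.3, 0.4]
finger_gap: 85.4
grip_force: 0.0
```

View pics/d.png

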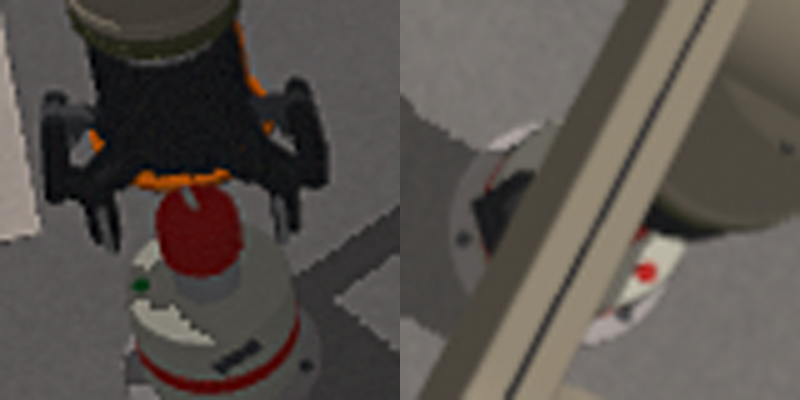

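The fingers straddle the cap, with pads at crop (105,225) and (285,215) and the cap at (200,230). I close the gripper.

```bash
python3 -m handwheel '[[0,0,0,0],[0,0,0,0],[0,0,0,0],[0,0,0,0],[0,0,0,0],[0,0,0,0],[0,0,0,0],[0,0,0,0]]' 0.03 80
```

```text
time: 3.1
tool_pos: [507.9, -249.9, 95.8]
tcp_rot: [180.0, -0.0, 17.4]
ft_force: [-1.8, 2.1, 5.4]
finger_gap: 42.2
grip_force: 80.2
```

```bash
python3 -m handwheel '[[0,0,0.003,0],[0,0,0.003,0],[0,0,0.0025,0],[0,0,0,0],[0,0,0,0]]'
```

```text
time: 3.6
tool_pos: [507.9, -249.9, 87.5]
tcp_rot: [180.0, -0.0, 17.4]
ft_force: [-2.8, 2.7, 7.2]
finger_gap: 42.4
grip_force: 80.5
```

```bash
python3 -m handwheel '[[0,0,0,-4],[0,0,0,-4],[0,0,0,-4],[0,0,0,-4],[0,0,0,0]]'
python3 -c "
from bench import r
s=r.sense();print(s['wrist_torque'],s['ft_force'])"
```

```text
time: 4.1
tool_pos: [508.0, -250.0, 87.6]
tcp_rot: [180.0, -0.0, 33.5]
ft_force: [-2.4, 1.8, 6.6]
finger_gap: 42.1
grip_force: 80.5
[ 0.40098764  0.3401337  -0.00068625] [-2.39780636  1.79081452  6.56808633]
```

Torque about z is nearly zero, so it turns freely. I continue.

```bash
python3 -m handwheel '[[0,0,0,-6],[0,0,0,-6],[0,0,0,-6],[0,0,0,-6],[0,0,0,-6],[0,0,0,-6],[0,0,0,-6],[0,0,0,-6],[0,0,0,0],[0,0,0,0]]'
python3 - <<'E'
from h import *
s=r.sense();print(s['wrist_torque'],s['ft_force'])
f=lambda i,x,y:cv2.resize(i[y:y+80,x:x+80],(400,400),interpolation=cv2.INTER_CUBIC)
cv2.imwrite("pics/e.png",f(r.snapshot("scene")[:,:,::-1],138,120))
E
```

```text
time: 5.1
tool_pos: [508.4, -250.3, 87.9]
tcp_rot: [179.9, 0.0, 81.4]
ft_force: [-0.8, 2.5, 6.2]
finger_gap: 42.1
grip_force: 80.6
[0.28964116 0.11520673 0.02060781] [-0.78508431  2.53024273  6.22787396]
```

View pics/e.png

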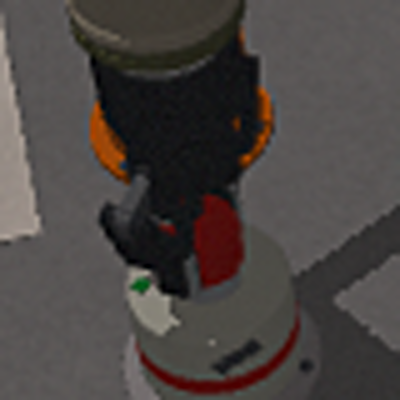

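The finger hides the pointer, but the grip held at gap 42 and torque stayed low. I let the cap rise while holding it, to confirm it is free.

```bash
python3 -m handwheel '[[0,0,-0.004,0],[0,0,-0.004,0],[0,0,-0.004,0],[0,0,-0.004,0],[0,0,-0.003,0],[0,0,0,0],[0,0,0,0]]'
```

```text
time: 5.85
tool_pos: [508.3, -250.2, 106.1]
tcp_rot: [179.9, 0.0, 81.3]
ft_force: [5.3, -1.3, 2.7]
finger_gap: 42.3
grip_force: 80.8
```

It rose 18 mm with no pull, which is well above the locked height, so it is free. I release and back off upward.

```bash
python3 -m handwheel '[[0,0,0,0],[0,0,0,0],[0,0,0,0],[0,0,0,0],[0,0,0,0],[0,0,0,0],[0,0,0,0],[0,0,0,0]]' 0.0854 
python3 -m handwheel '[[0,0,-0.02,0],[0,0,-0.03,0],[0,0,-0.03,0],[0,0,-0.03,0],[0,0,-0.03,0],[-0.03,0,-0.01,0],[-0.04,0,0,0],[-0.04,0,0,0],[-0.04,0,0,0],[-0.02,0,0,0]]'
python3 - <<'E'
from h import *
f=lambda i,x,y:cv2.resize(i[y:y+80,x:x+80],(400,400),interpolation=cv2.INTER_CUBIC)
cv2.imwrite("pics/f.png",np.hstack([f(r.snapshot("scene")[:,:,::-1],138,120),f(r.snapshot("top")[:,:,::-1],310,155)]))
E
```

```text
time: 6.65
tool_pos: [507.7, -250.0, 105.8]
tcp_rot: [180.0, 0.0, 81.4]
ft_force: [-0.0, -0.4, -0.1]
finger_gap: 85.0
grip_force: 0.0
time: 7.65
tool_pos: [480.9, -421.0, 255.6]
tcp_rot: [-180.0, 0.0, 81.2]
ft_force: [0.2, -0.5, 0.1]
finger_gap: 85.5
grip_force: 0.0
```

View pics/f.png

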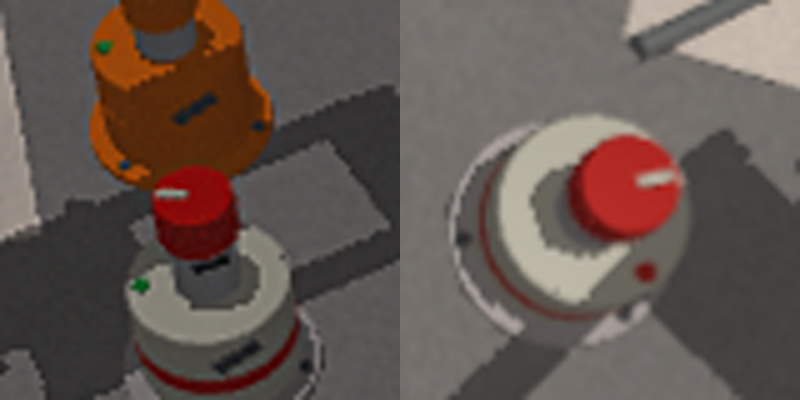

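The cap stands popped up, with the dark mark on the stem now exposed at crop (210,265). The pointer at (658,178) has turned about 60° toward the green dot, and the gripper is clear.

```bash
python3 -c "
from bench import r
print(r.hand_in())"
```

```text
the job is handed in; nothing more can be done
None
```

The red cap was pushed down, twisted about 60° anticlockwise and released; it stands popped up, the blue-capped pot and glue bottle were not approached, and the job is handed in (no verdict was returned).

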